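# Size an unmarked flask closure in the stepped gauge

### The arm

A 6-joint arm with a two-finger parallel gripper is mounted at the origin on the work surface. World frame = base frame: x ahead of the robot, y to its left, z up, the work surface at z = 0. Lengths are in m, angles in rad, forces in N, time in s.
With the tool pointing down it reaches from about 0.35 to 0.95 m from the base axis. Payload 17.4 kg.
Tool frame: the origin (TCP) lies between the finger pads; the fingertips stand 25 mm ahead of it and the grasp point (between the pads) lies 6 mm ahead of it; x points along the fingers, z is the direction in which the jaws open and shut, and the axes are right-handed (so a half turn about x gives the same grasp; the last joint's range is limited). The gripper opens to 93 mm and grips with 3 to 60 N. Pads are 15 mm wide; open, the fingers measure 128 mm over their backs; the gripper's body (75 mm by 188 mm) begins 65 mm behind the grasp point.
Start: joints at [-1.241, 0.116, 1.442, -0, 1.584, -0.038], TCP at [0.243, -0.63, 0.244] pointing down, gripper open.
Joint ranges: [-2.83, 2.83], [-0.83, 2.19], [0.07, 2.5], [-1.14, 4.28], [0.01, 3], [-2.97, 2.97]. Speed limits (rad/s): [1.89, 1.89, 2.22, 3.14, 3.14, 3.14].

### API

Orientations are given as a 3x3 rotation matrix whose columns are the frame's x, y, z axes.
In Python, from rig import ctrl, capture gives the robot as it stands.
- The arm moves only by the tool apply_moves, never from a script. Its argument "rows" is a list of rows, each a list of 4 numbers: the shift along the tool's x, y, z normalised to -1 to 1, where 1 is 0.5 m, then the turn about the tool's x normalised to -1 to 1, where 1 is 30 degrees. In form: [[tx, ty, tz, turn], ...]. A call has exactly 10 rows; each row is the pose to reach, as a shift and turn from the pose commanded when the call began, along the tool's axes at that moment; what a row does not reach only later rows make up. A row lasts 1/12 s, in which the tool goes at most 41.7 mm and 7.16 degrees, less where a joint would pass 70% of its speed; a pose out of reach is approached as far as the arm can. A call with a number of a shift or a turn outside -1 to 1 is refused whole. A call with a gripper value outside its range is refused whole. "grip" is the opening, from 0 (shut) to 1 (fully open), set as the call begins (left out, the last holds). The fingers move at their own pace and stop on an object; the grip force is fixed at half the most. Time passes only in rows, so rows that repeat a pose let the fingers close, or fill a call up. It gives the time, the measured TCP pose, the force and the opening at its end, in the units of the state.
- ctrl.state(): the state, without advancing time (a new reading comes with each control period).
- capture(name): name is "side" or "top" or "wrist"; returns a dict with "frame" (400x640x3 uint8, blue, green, red), "z_map" (400x640 float32, m along the optical axis (not along the pixel's ray), 0 where there is no reading), "fx", "fy", "cx", "cy" (pixels), "R" (3x3) and "t" (3): a world point X has camera coordinates R X + t; the wrist camera has in their place "mount" (4x4, takes a point from camera to tool coordinates, whose origin is the TCP and whose axes are the tool frame's). Camera axes: x right, y down, z forward; pixel columns grow to the right and rows downward; lengths in m; the calibration is good to about 2 mm. A picture is of the moment at which its call begins: read the wrist's pose just before it.
- ctrl.sign_off(): hands the job in, once; it reports no verdict.
The state is a dict: "time_s": time; "joints": joint angles; "qd": joint speeds; "effort": joint torques, N m; "ee_pos": TCP position; "eef_rot": TCP orientation; "force": force on the tool from outside, world axes, zero at the start; "moment": the same for the moment, N m; "opening": finger opening in m.
Only numpy, scipy, OpenCV 4.12 (cv2) and the standard library are available. Lean on these libraries where they do the work, as an engineer would, in place of code of your own. Each camera call takes 0.05 s, during which the arm holds its last target.

### The job

The flask closure lying in the round grey dish has lost its size tag. Find the narrowest bay of the stepped sizing gauge that it will go into, and leave it there, flat on the gauge and pushed fully home against the back of the bay. Leave the two closures on the rubber mat and everything else on the bench where they are.

Things in the scene. Friction and masses are not known exactly. Their poses are not given: they have to be found in the camera images.
- gauge: Stepped sizing gauge: dark steel plate fixed to the bench, 145 (x) by 250 (y) by 4 mm. Origin: centre of its underside; +x points away from the robot within 0.25 rad, z up. Its near half is a bare flat apron; from x = 0 to 60 mm four straight bays run along x, open to the apron at x = 0, shut by a back wall at x = 60. All walls are 12 mm thick, square-ended; their top is 14 mm above the bench.
- bay1 (a point): Floor (4 mm above the bench) of the narrowest bay, 41.4 mm wide: point on its centre line, half its width from the back wall; a closure that fits has its centre there when home. Gauge x 39.3, y 92.1 mm; axes as the gauge's. A slanted steel shoe in the +y wall (flush at x 12, 7 mm out at x 36 mm) yields into the wall at 2 to 3 N and presses what is in the bay against the other wall.
- bay2 (a point): The same for the second bay, 45.4 mm wide, with its own shoe: gauge x 37.3, y 36.7 mm.
- bay3 (a point): The same for the third bay, 49.4 mm wide, with its own shoe: gauge x 35.3, y -22.7 mm.
- bay4 (a point): The same for the widest bay, 53.4 mm wide, with its own shoe: gauge x 33.3, y -86.1 mm.
- dish: Round shallow grey plastic dish, 116 mm across at the rim, 12 mm high, floor 4 mm thick, fixed. Origin: centre of its underside. Exactly one closure lies in it.
- mat: Flat black rubber mat 90 by 180 mm, 4 mm thick, fixed; the other two closures stand on it. Origin: centre of its underside.
- closure_a: White plastic flask closure: disc 12 mm thick, on its centre a round knob 18 mm across and 30 mm high (42 mm in all), 60 to 110 g. Origin: centre of its underside, z up. Three look alike; their disc diameters (44 to 52 mm) differ and are unmarked: each is 1.4 mm narrower than the bay it fits and at least 2.6 mm wider than the next narrower bay. Any one may lie in the dish.
- closure_b: Another such closure, of another disc diameter.
- closure_c: Another such closure, of another disc diameter.
- beaker: Bystander: glass beaker, 60 mm wide, 80 mm high. Origin: centre of its underside.
- amber_bottle: Bystander: amber bottle, 72 mm wide, 150 mm high. Origin: centre of its underside.
- vial: Bystander: small glass vial, 26 mm wide, 50 mm high. Origin: centre of its underside.
- spatula: Bystander: steel spatula 160 mm long, lying flat. Origin: under its middle.
- flask: Bystander: conical flask, 76 mm wide, 94 mm high. Origin: centre of its underside.
- jar: Bystander: low glass jar, 54 mm wide, 60 mm high. Origin: centre of its underside.
There are look-alikes about, which are no part of the job. Of the things shaped like the dish, the grey one is meant.

How it is judged:
At the end, for the whole second after the job is handed in: The closure from the dish rests flat on a bay's floor (2 mm, 0.06 rad), within 4 mm of home in depth and 1.7 mm of the bay's centre line (in too wide a bay the shoe pushes it further off); no closure within 60 mm of the dish's centre; the other two within 15 mm of their start (((((x of closure_a in the frame of bay1 between -0.004 and 0.004 m and y of closure_a in the frame of bay1 between -0.0017 and 0.0017 m and z of closure_a in the frame of bay1 between -0.002 and 0.002 m) or (x of closure_a in the frame of bay2 between -0.004 and 0.004 m and y of closure_a in the frame of bay2 between -0.0017 and 0.0017 m and z of closure_a in the frame of bay2 between -0.002 and 0.002 m) or (x of closure_a in the frame of bay3 between -0.004 and 0.004 m and y of closure_a in the frame of bay3 between -0.0017 and 0.0017 m and z of closure_a in the frame of bay3 between -0.002 and 0.002 m) or (x of closure_a in the frame of bay4 between -0.004 and 0.004 m and y of closure_a in the frame of bay4 between -0.0017 and 0.0017 m and z of closure_a in the frame of bay4 between -0.002 and 0.002 m)) and angle between closure_a's own z axis and vertical below 0.06 rad and linear speed of closure_a below 0.01 m/s and distance of closure_a from where it was at the start of the episode above 0.05 m and distance of each of closure_b, closure_c from where it was at the start of the episode below 0.015 m) or (((x of closure_b in the frame of bay1 between -0.004 and 0.004 m and y of closure_b in the frame of bay1 between -0.0017 and 0.0017 m and z of closure_b in the frame of bay1 between -0.002 and 0.002 m) or (x of closure_b in the frame of bay2 between -0.004 and 0.004 m and y of closure_b in the frame of bay2 between -0.0017 and 0.0017 m and z of closure_b in the frame of bay2 between -0.002 and 0.002 m) or (x of closure_b in the frame of bay3 between -0.004 and 0.004 m and y of closure_b in the frame of bay3 between -0.0017 and 0.0017 m and z of closure_b in the frame of bay3 between -0.002 and 0.002 m) or (x of closure_b in the frame of bay4 between -0.004 and 0.004 m and y of closure_b in the frame of bay4 between -0.0017 and 0.0017 m and z of closure_b in the frame of bay4 between -0.002 and 0.002 m)) and angle between closure_b's own z axis and vertical below 0.06 rad and linear speed of closure_b below 0.01 m/s and distance of closure_b from where it was at the start of the episode above 0.05 m and distance of each of closure_a, closure_c from where it was at the start of the episode below 0.015 m) or (((x of closure_c in the frame of bay1 between -0.004 and 0.004 m and y of closure_c in the frame of bay1 between -0.0017 and 0.0017 m and z of closure_c in the frame of bay1 between -0.002 and 0.002 m) or (x of closure_c in the frame of bay2 between -0.004 and 0.004 m and y of closure_c in the frame of bay2 between -0.0017 and 0.0017 m and z of closure_c in the frame of bay2 between -0.002 and 0.002 m) or (x of closure_c in the frame of bay3 between -0.004 and 0.004 m and y of closure_c in the frame of bay3 between -0.0017 and 0.0017 m and z of closure_c in the frame of bay3 between -0.002 and 0.002 m) or (x of closure_c in the frame of bay4 between -0.004 and 0.004 m and y of closure_c in the frame of bay4 between -0.0017 and 0.0017 m and z of closure_c in the frame of bay4 between -0.002 and 0.002 m)) and angle between closure_c's own z axis and vertical below 0.06 rad and linear speed of closure_c below 0.01 m/s and distance of closure_c from where it was at the start of the episode above 0.05 m and distance of each of closure_a, closure_b from where it was at the start of the episode below 0.015 m)) and horizontal distance between each of closure_a, closure_b, closure_c and dish above 0.06 m); the robot touches nothing.
It fails at once if a bystander on the bench is moved by more than 30 mm or knocked over (distance of any of beaker, amber_bottle, vial, spatula, flask, jar from where it was at the start of the episode above 0.03 m or angle between any of beaker, amber_bottle, vial, flask, jar's own z axis and vertical above 0.5 rad).
It fails at once if a second closure is moved by more than 30 mm (distance of each of closure_a, closure_b from where it was at the start of the episode above 0.03 m or distance of each of closure_a, closure_c from where it was at the start of the episode above 0.03 m or distance of each of closure_b, closure_c from where it was at the start of the episode above 0.03 m).
It also fails if it takes over 64 s, if anything falls off the work surface, if the arm or the gripper's body presses on something with over 40 N, if the wrist force passes 120 N, or if a joint passes its speed limit or range.

## Working session

There is one attempt and no reset: what is moved stays moved. The work goes in short steps, Python scripts to look and compute and a tool call to move; the robot and the scene stay as the last step left them, time stands still between calls to the robot, and variables do not carry over. Pictures are saved under pics/ and viewed, and the job is handed in when it is done.

Besides the shell and the picture viewer there is one more tool, called after ">>>" by a JSON object that holds its "fn" and its "kwargs". apply_moves: Moves the arm, as the interface text tells. Its arguments: {"type":"object","properties":{"rows":{"type":"array"},"grip":{"type":"number"}},"required":["rows"]}

```bash
mkdir -p pics; ls; python3 - <<'E'
from rig import ctrl, capture
import cv2, numpy as np
s=ctrl.state(); print({k:np.round(v,3).tolist() for k,v in s.items()})
for n in ("top","side","wrist"):
    c=capture(n); cv2.imwrite(f"pics/{n}0.png",c["frame"]); np.savez(f"/tmp/{n}0.npz",**c)
    print(n,[ (k,np.round(c[k],3).tolist()) for k in c if k not in("frame","z_map")])
E
```

```text
pics
{'time_s': 0.0, 'joints': [-1.241, 0.116, 1.442, -0.0, 1.584, -0.038], 'qd': [-0.0, -0.0, -0.002, -0.001, 0.0, 0.001], 'effort': [-0.002, -72.126, -62.262, 0.078, 0.024, -0.0], 'ee_pos': [0.243, -0.63, 0.243], 'eef_rot': [[-0.0, 0.933, 0.36], [0.001, 0.36, -0.933], [-1.0, 0.0, -0.001]], 'force': [0.243, 0.997, -0.605], 'moment': [-0.037, 0.045, 0.012], 'opening': 0.093}
top [('fx', 477.873), ('fy', 477.873), ('cx', 322.56), ('cy', 199.332), ('R', [[-0.019, -1.0, -0.023], [-0.987, 0.022, -0.16], [0.161, 0.019, -0.987]]), ('t', [0.022, 0.513, 1.579])]
side [('fx', 388.942), ('fy', 388.942), ('cx', 315.368), ('cy', 201.902), ('R', [[-0.703, -0.711, 0.019], [-0.495, 0.47, -0.731], [0.511, -0.523, -0.683]]), ('t', [0.363, 0.292, 0.856])]
wrist [('fx', 346.871), ('fy', 346.871), ('cx', 322.921), ('cy', 202.494), ('mount', [[0.0, -0.296, 0.955, -0.141], [0.001, -0.955, -0.296, 0.083], [1.0, 0.001, 0.0, -0.0], [0.0, 0.0, 0.0, 1.0]])]
```

View pics/top0.png

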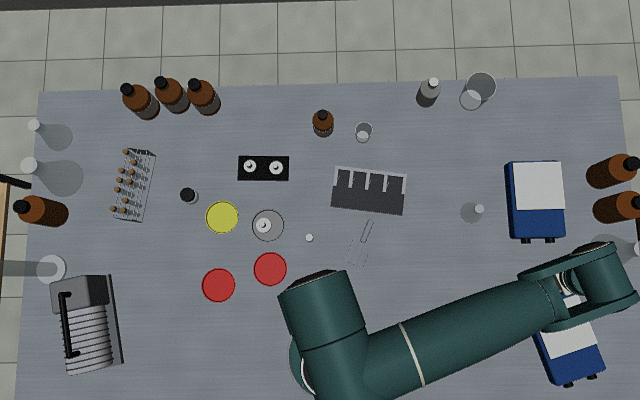

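View pics/side0.png

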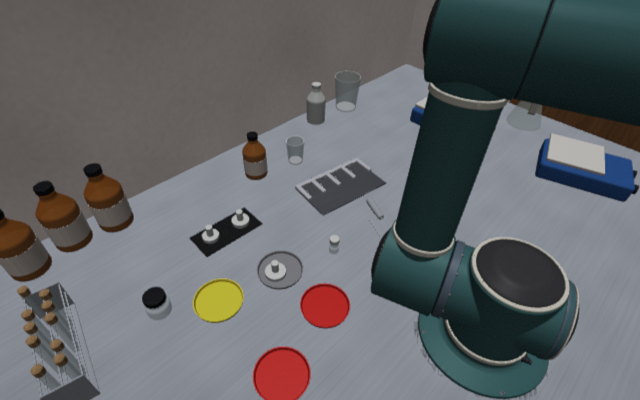

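View pics/wrist0.png

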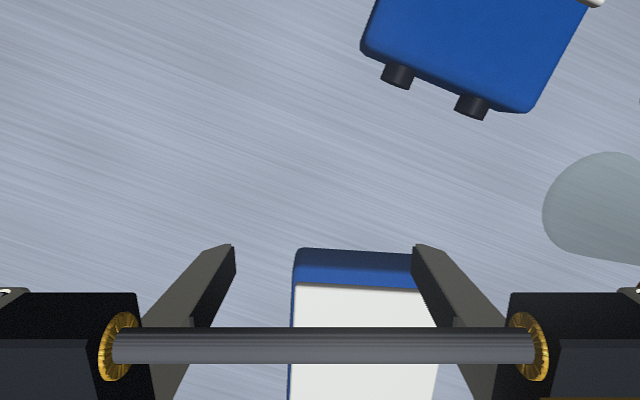

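Top view: there are four dish-shaped things, grey at (268,225), yellow at (222,217), and red at (270,268) and (218,285). The grey one at (268,225) fits and is the only one holding a closure. The gauge is at (369,190), the mat with two closures at (263,168). I'll confirm the dish in a crop and take coarse positions.

```bash
cat > h.py <<'E'
import numpy as np, cv2
def ray(c,u,v,R=None,t=None):
    R=c["R"] if R is None else R; t=c["t"] if t is None else t
    d=np.array([(u-c["cx"])/c["fx"],(v-c["cy"])/c["fy"],1.])
    return -R.T@t, R.T@d
def onz(c,u,v,z,R=None,t=None):
    o,d=ray(c,u,v,R,t); return o+d*(z-o[2])/d[2]
def wristRt(c,s):
    M=c["mount"]; E=np.array(s["eef_rot"]); p=np.array(s["ee_pos"])
    Rcw=E@M[:3,:3]; tc=E@M[:3,3]+p   # cam->world
    return Rcw.T, -Rcw.T@tc
E
python3 - <<'E'
from h import *
c=np.load("/tmp/top0.npz"); f=c["frame"]
crop=cv2.resize(f[140:260,190:430],None,fx=3.3,fy=3.3,interpolation=cv2.INTER_CUBIC); cv2.imwrite("pics/crop_top.png",crop)
for n,u,v,z in [("dish",268,225,.012),("knob",263.5,225,.046),("gauge",369,190,.008),("g_nl",331,207,.004),("g_nr",405,215,.004),("g_fl",334,167,.014),("g_fr",406,174,.014),("matL",250,166,.046),("matR",276,168,.046),("vial",309,238,.05),("spat",362,240,0),("jar?",189,196,.06),("amber",322,122,.1),("beak",363,130,.08)]:
    print(n,onz(c,u,v,z).round(3))
E
```

```text
dish [0.433 0.201 0.012]
knob [0.43  0.212 0.046]
gauge [ 0.548 -0.149  0.008]
g_nl [ 0.492 -0.016  0.004]
g_nr [ 0.459 -0.27   0.004]
g_fl [ 0.631 -0.03   0.014]
g_fr [ 0.6   -0.278  0.014]
matL [0.634 0.259 0.046]
matR [0.625 0.169 0.046]
vial [0.383 0.059 0.05 ]
spat [ 0.376 -0.12   0.   ]
jar? [0.532 0.462 0.06 ]
amber [0.767 0.008 0.1  ]
beak [ 0.742 -0.13   0.08 ]
```

View pics/crop_top.png

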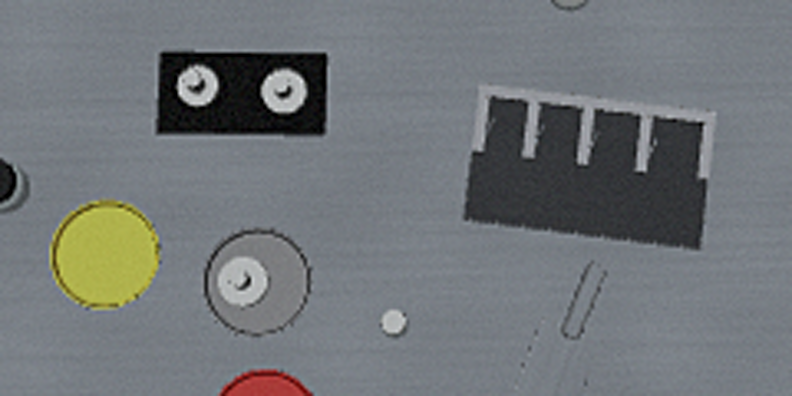

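The crop shows the grey dish at about (257,282) in crop pixels, rim to rim, with a single closure in it. The gauge's open side faces the robot. I'll move the arm above the gauge for a closer wrist view.

>>> {"fn": "apply_moves", "kwargs": {"rows": [[0, 0.07, -0.04, -0.1], [0, 0.14, -0.085, -0.2], [0, 0.215, -0.13, -0.3], [0, 0.285, -0.17, -0.4], [0, 0.36, -0.215, -0.5], [0, 0.43, -0.26, -0.6], [0, 0.5, -0.3, -0.7], [0, 0.57, -0.345, -0.8], [0, 0.645, -0.385, -0.9], [0, 0.717, -0.43, -1.0]]}}

```text
time_s: 0.98
ee_pos: [0.4991, -0.3008, 0.2436]
eef_rot: [[0.0, 0.626, 0.78], [-0.0, 0.78, -0.626], [-1.0, 0.0, 0.0]]
force: [1.6, -0.6, 0.8]
opening: 0.0929
```

>>> {"fn": "apply_moves", "kwargs": {"rows": [[0, 0.05, -0.035, -0.15], [0, 0.1, -0.07, -0.3], [0, 0.15, -0.1, -0.45], [0, 0.2, -0.135, -0.6], [0, 0.25, -0.165, -0.75], [0, 0.3, -0.2, -0.9], [0, 0.35, -0.23, -1.0], [0, 0.37, -0.243, -1.0], [0, 0.37, -0.243, -1.0], [0, 0.37, -0.243, -1.0]]}}

```text
time_s: 1.82
ee_pos: [0.5199, -0.0824, 0.2436]
eef_rot: [[-0.0, 0.155, 0.988], [-0.0, 0.988, -0.155], [-1.0, -0.0, -0.0]]
force: [-0.1, 0.2, -0.1]
opening: 0.093
```

```bash
cat > snap.py <<'E'
import sys
from rig import ctrl, capture
from h import *
n=sys.argv[1]
s=ctrl.state(); c=capture("wrist"); R,t=wristRt(c,s)
cv2.imwrite(f"pics/{n}.png",c["frame"]); c["R"]=R;c["t"]=t; np.savez(f"/tmp/{n}.npz",pos=s["ee_pos"],rot=s["eef_rot"],**c)
print(np.round(s["ee_pos"],4),np.arctan2(s["eef_rot"][1][2],s["eef_rot"][0][2]),np.round(s["force"],1),s["opening"],s["time_s"])
E
python3 snap.py w1
```

```text
[ 0.5199 -0.0824  0.2436] -0.15588692342891727 [-0.1  0.2 -0.1] 0.09301632785294116 1.8167
```

View pics/w1.png

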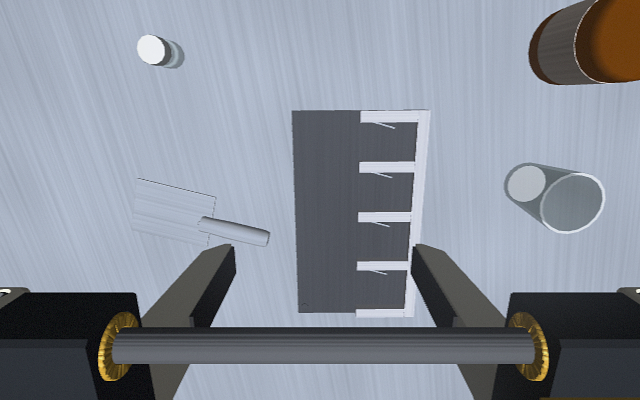

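The wrist view shows the gauge from (292,110) to (430,318), with five white walls near rows 117, 167, 217, 267 and 313. Bay 1 is at the top (+y), and the slanted shoes are visible. I'll segment the wall tops and fit the gauge frame.

```bash
python3 - <<'E'
from h import *
c=np.load("/tmp/w1.npz"); f=c["frame"]
crop=cv2.resize(f[100:325,280:440],None,fx=3.5,fy=2.6,interpolation=cv2.INTER_NEAREST)
cv2.imwrite("pics/crop_g1.png",cv2.resize(f[100:325,280:440],None,fx=2.6,fy=2.6,interpolation=cv2.INTER_NEAREST))
g=cv2.cvtColor(f,cv2.COLOR_BGR2GRAY)
print(g[140,285:440:3]); print(g[100:325:3,390])
z=c["z_map"]; print(z[140,300:440:20], z[190,350])
v,u=np.mgrid[105:322,285:440]; 
d=np.stack([(u-c["cx"])/c["fx"],(v-c["cy"])/c["fy"],np.ones_like(u)],-1)*z[105:322,285:440,None]
P=(d-c["t"])@c["R"]
h=P[...,2]; print(np.percentile(h,[1,10,30,50,70,90,99]).round(4)); print("apron",np.median(h[20:180,15:60]))
E
```

```text
[175 178 182  87  91  89  89  88  89  89  90  86  84  88  88  91  88  89
  88  88  89  85  86  88  87  90  89  90  90  91  91  90  88  85  90  88
  88  89  90  89  90  91  91  84 200 212 212 211 180 179 185 177]
[177 180 182 183 213 213 216 217  84 177  89  90  88  89  88  90  88  89
  86  88  86 214 211 215 149  73  90  88  87  87  86  86  86  85  86  88
  86  76 208 217 212  85  98  89  88  89  88  88  88  88  87  88  87  85
 215 211 212  79  84  85  84  83  88  84  83  84  86  85  88  85 209 214
 207 179 180]
[0.3771752  0.37636003 0.3782456  0.37750494 0.3785369  0.37696385
 0.36743778] 0.39521486
[-0.0013  0.      0.0033  0.004   0.0048  0.0143  0.2583]
apron 0.003882104740344633
```

View pics/crop_g1.png

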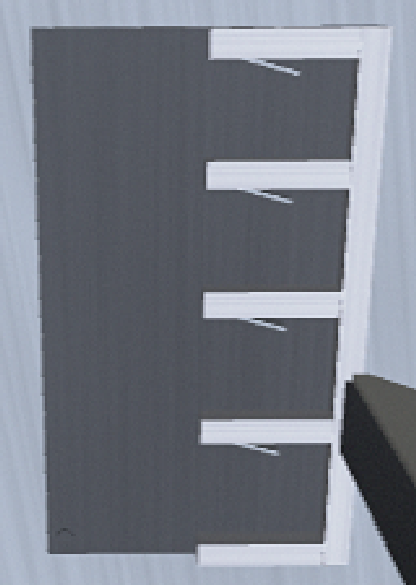

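```bash
cat > gauge.py <<'E'
import sys
from h import *
def sub(line,pos,thr=150):
    # positions where crossing thr
    s=np.where((line[:-1]-thr)*(line[1:]-thr)<0)[0]
    return [pos[i]+(thr-line[i])/(line[i+1]-line[i]) for i in s]
def fit(c,g0,yaw0):
    """refine gauge pose from -y wall edges (z .014) and front faces/back inner edges (z .004)"""
    g=cv2.GaussianBlur(cv2.cvtColor(c["frame"],cv2.COLOR_BGR2GRAY),(0,0),.6).astype(float)
    R,t=c["R"],c["t"]
    def proj(P):
        q=R@P+t; return q[0]/q[2]*c["fx"]+c["cx"], q[1]/q[2]*c["fy"]+c["cy"]
    for it in range(4):
        ca,sa=np.cos(yaw0),np.sin(yaw0); X=np.array([ca,sa,0]); Y=np.array([-sa,ca,0]); G=np.array([g0[0],g0[1],0])
        obs=[] # (gauge local point measured, axis, nominal)
        def probe(lx,ly,z,axis,nom,half):
            # sample from -half to +half along axis, in gauge coords
            ss=np.arange(-half,half,.0002)
            pts=[G+X*(lx+(s if axis==0 else 0))+Y*(ly+(s if axis==1 else 0))+np.array([0,0,z]) for s in ss]
            uv=np.array([proj(p) for p in pts],np.float32)
            if uv.min()<2 or uv[:,0].max()>637 or uv[:,1].max()>397: return
            val=cv2.remap(g.astype(np.float32),uv[:,:1],uv[:,1:],cv2.INTER_LINEAR)[:,0]
            r=sub(val,ss)
            if len(r)==1: obs.append((lx,ly,axis,r[0]))
        h=[.012,.006,.005,.005][it]
        for yw in (.1128,.0594,.002,-.0594,-.1248):
            for lx in (.003,.005,.007,.009,.05,.054): probe(lx,yw,.014,1,yw,min(h,.006) )
        for yc,w in ((.0921,.0414),(.0367,.0454),(-.0227,.0494),(-.0861,.0534)):
            for k in np.linspace(-.35,.35,7): probe(.060,yc+k*w,.004,0,.06,h)
        for yw in (.1188,.0654,.008,-.0534,-.1188):
            for k in (-.003,0,.003): probe(0,yw+k,.004,0,0,h)
        A=[];b=[];
        for lx,ly,ax,r in obs:
            # residual r = shift along axis + yaw effect
            A.append([1,0,-ly] if ax==0 else [0,1,lx]); b.append(r)
        A=np.array(A);b=np.array(b)
        x=np.linalg.lstsq(A,b,rcond=None)[0]
        for _ in range(3):
            res=A@x-b; ok=abs(res)<max(.0008,2*np.median(abs(res))); x=np.linalg.lstsq(A[ok],b[ok],rcond=None)[0]
        g0=(G+X*x[0]+Y*x[1])[:2]; yaw0+=x[2]
    return g0,yaw0,len(b),int(ok.sum()),np.sqrt(np.mean((A@x-b)[ok]**2))
if __name__=="__main__":
    c=dict(np.load(sys.argv[1])); print(fit(c,[float(sys.argv[2]),float(sys.argv[3])],float(sys.argv[4])))
E
python3 gauge.py /tmp/w1.npz .546 -.149 -.129
python3 gauge.py /tmp/w1.npz .549 -.146 -.125
```

```text
Traceback (most recent call last):
  File "gauge.py", line 43, in <module>
    c=dict(np.load(sys.argv[1])); print(fit(c,[float(sys.argv[2]),float(sys.argv[3])],float(sys.argv[4])))
                                        ~~~^^^^^^^^^^^^^^^^^^^^^^^^^^^^^^^^^^^^^^^^^^^^^^^^^^^^^^^^^^^^^^
  File "gauge.py", line 37, in fit
    x=np.linalg.lstsq(A,b,rcond=None)[0]
      ~~~~~~~~~~~~~~~^^^^^^^^^^^^^^^^
numpy.linalg.LinAlgError: 1-dimensional array given. Array must be two-dimensional
Traceback (most recent call last):
  File "gauge.py", line 43, in <module>
    c=dict(np.load(sys.argv[1])); print(fit(c,[float(sys.argv[2]),float(sys.argv[3])],float(sys.argv[4])))
                                        ~~~^^^^^^^^^^^^^^^^^^^^^^^^^^^^^^^^^^^^^^^^^^^^^^^^^^^^^^^^^^^^^^
  File "gauge.py", line 37, in fit
    x=np.linalg.lstsq(A,b,rcond=None)[0]
      ~~~~~~~~~~~~~~~^^^^^^^^^^^^^^^^
numpy.linalg.LinAlgError: 1-dimensional array given. Array must be two-dimensional
```

A direct scan-line edge measurement is simpler, so I'll do that instead.

```bash
rm gauge.py; cat > edges.py <<'E'
from h import *
def cross(line,i0,thr=150):
    r=[]
    for i in np.where((line[:-1]-thr)*(line[1:]-thr)<0)[0]:
        r.append((i0+i+(thr-line[i])/(line[i+1]-line[i]), '+' if line[i+1]>line[i] else '-'))
    return r
E
python3 - <<'E'
from edges import *
c=dict(np.load("/tmp/w1.npz")); g=cv2.cvtColor(c["frame"],cv2.COLOR_BGR2GRAY).astype(float)
ysall=[]
for col in (363,365,367,369):
    e=[v for v,s in cross(g[100:325,col],100,146) if s=='-']
    P=[onz(c,col,v,.014)[:2].round(4).tolist() for v in e]
    print(col,np.round(e,1),P)
for row in (140,145,190,195,240,290,295):
    e=cross(g[row,285:440],285)
    print(row,[(round(u,1),s) for u,s in e], [onz(c,u,row,.004)[:2].round(4).tolist() for u,s in e])
for row in (115,117,166,168,216,218,265,267,312,314):
    e=cross(g[row,300:380],300)
    print(row,[(round(u,1),s) for u,s in e], [onz(c,u,row,.004)[:2].round(4).tolist() for u,s in e])
E
```

```text
363 [109.8 122.  172.4 221.7 270. ] [[0.5713, -0.0212], [0.5699, -0.0334], [0.5634, -0.0866], [0.5565, -0.1435], [0.5491, -0.2045]]
365 [109.8 122.  172.4 221.7 270. ] [[0.5734, -0.0215], [0.5719, -0.0337], [0.5656, -0.087], [0.5588, -0.1438], [0.5515, -0.2048]]
367 [109.8 122.1 172.4 221.7 270. ] [[0.5754, -0.0218], [0.574, -0.0341], [0.5677, -0.0873], [0.561, -0.1442], [0.5538, -0.2052]]
369 [109.5 122.  172.4 221.7 270.2] [[0.5775, -0.0218], [0.576, -0.0344], [0.5699, -0.0876], [0.5633, -0.1445], [0.5562, -0.2058]]
140 [(np.float64(291.8), '-'), (np.float64(416.1), '+')] [[0.4921, -0.0413], [0.6257, -0.0622]]
145 [(np.float64(292.2), '-'), (np.float64(415.8), '+')] [[0.4914, -0.0467], [0.6249, -0.0676]]
190 [(np.float64(293.4), '-'), (np.float64(412.7), '+')] [[0.4836, -0.097], [0.6176, -0.118]]
195 [(np.float64(293.8), '-'), (np.float64(412.1), '+')] [[0.483, -0.1029], [0.6165, -0.1238]]
240 [(np.float64(295.2), '-'), (np.float64(408.7), '+')] [[0.4747, -0.158], [0.608, -0.1789]]
290 [(np.float64(296.8), '-'), (np.float64(405.3), '+'), (np.float64(417.9), '-')] [[0.4646, -0.2248], [0.5984, -0.2458], [0.6139, -0.2482]]
295 [(np.float64(296.8), '-'), (np.float64(404.7), '+'), (np.float64(420.6), '-')] [[0.4634, -0.2318], [0.597, -0.2527], [0.6167, -0.2558]]
115 [(np.float64(360.1), '+')] [[0.5687, -0.0266]]
117 [(np.float64(360.0), '+')] [[0.5683, -0.0286]]
166 [(np.float64(358.8), '+')] [[0.5605, -0.0811]]
168 [(np.float64(358.7), '+')] [[0.5601, -0.0833]]
216 [(np.float64(357.7), '+')] [[0.5519, -0.1394]]
218 [(np.float64(357.6), '+')] [[0.5515, -0.1419]]
265 [(np.float64(356.7), '+')] [[0.5428, -0.202]]
267 [(np.float64(356.4), '+')] [[0.5421, -0.2047]]
312 [(np.float64(355.4), '+')] [[0.5329, -0.2677]]
314 [] []
```

The interior wall faces turn out dark, so the edges sit at z = 14 mm. With that, plate depth (72.5 and 132.7 mm) and wall spacing (53.7, 57.1 and 61.4 mm) match the description. The gauge origin is near (0.550, -0.1445) with yaw -0.150. Next I'll go over the dish.

>>> {"fn": "apply_moves", "kwargs": {"rows": [[0.01, 0.067, -0.036, -0.012], [0.02, 0.134, -0.072, -0.012], [0.03, 0.2, -0.108, -0.012], [0.04, 0.268, -0.144, -0.012], [0.05, 0.335, -0.18, -0.012], [0.06, 0.4, -0.215, -0.012], [0.07, 0.47, -0.25, -0.012], [0.08, 0.536, -0.287, -0.012], [0.08, 0.536, -0.287, -0.012], [0.08, 0.536, -0.287, -0.012]]}}

```text
time_s: 2.7
ee_pos: [0.4195, 0.205, 0.2033]
eef_rot: [[-0.001, 0.148, 0.989], [-0.0, 0.989, -0.148], [-1.0, -0.001, -0.0]]
force: [0.8, -0.5, 0.0]
opening: 0.0932
```

```bash
python3 snap.py w2
```

```text
[0.4195 0.205  0.2033] -0.14813310861762163 [ 0.8 -0.5  0. ] 0.09321899882510348 2.7
```

View pics/w2.png

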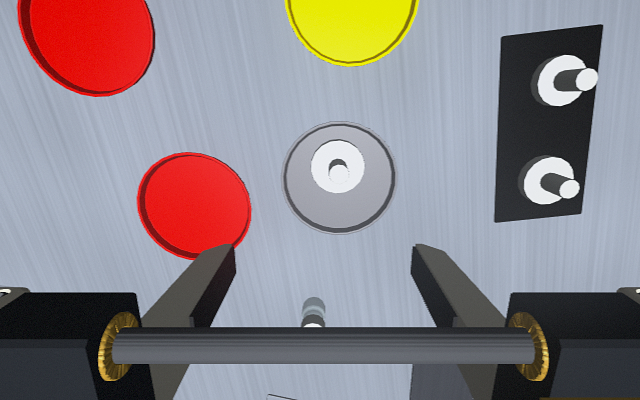

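The wrist view shows the grey dish at about (339,178). The closure disc in it spans columns 310-364 around (338,167), with the knob top at (339,173). I'll measure the disc diameter and centre.

```bash
python3 - <<'E'
from edges import *
c=dict(np.load("/tmp/w2.npz")); f=c["frame"]; g=cv2.cvtColor(f,cv2.COLOR_BGR2GRAY)
print(g[160,295:380:2]); print(g[130:215:2,338]); print(g[150,295:380:2])
cv2.imwrite("pics/crop_d2.png",cv2.resize(f[115:240,275:405],None,fx=4.5,fy=4.5,interpolation=cv2.INTER_NEAREST))
def disc(c,box,z,thr):
    x0,x1,y0,y1=box
    m=(g[y0:y1,x0:x1]>thr).astype(np.uint8)
    cs,_=cv2.findContours(m,cv2.RETR_EXTERNAL,cv2.CHAIN_APPROX_NONE); k=max(cs,key=cv2.contourArea)[:,0,:]+[x0,y0]
    h=cv2.convexHull(k)[:,0,:]
    P=np.array([onz(c,u,v,z)[:2] for u,v in k]).astype(np.float32)
    (cx,cy),(a,b),_=cv2.fitEllipse((P*1000))
    (mx,my),r=cv2.minEnclosingCircle(P*1000)
    return (cx,cy),(a,b),(mx,my),2*r,len(k)
for thr in (195,205,215): print(thr,disc(c,(305,370,130,200),.016,thr))
for thr in (150,180,200): print("mat",thr,disc(c,(515,582,45,112),.016,thr),disc(c,(510,566,150,212),.016,thr))
E
```

```text
[173 172 171 169 171 174 172 173 152 239 237 236 235 236 235 236 236 236
 224  80  86  89  88  84 207 239 235 235 236 237 236 236 236 237 186 174
 172 173 174 173 173 175 174]
[180 180 177 178 185 136 237 236 236 236 235 236 236 237 223  91  91 138
 238 235 236 236 236 236 236 236 236 236 236 236 236 241 166 167 167 166
 166 165 163 164 165 164 165]
[164 174 173 173 175 174 175 176 176 176 143 198 239 236 236 236 236 236
 236 236 236 236 236 235 235 237 236 236 236 236 235 240 170 177 177 176
 176 175 175 175 176 176 177]
195 ((435.5698547363281, 219.70175170898438), (49.96649932861328, 50.65190505981445), (435.5433044433594, 219.8428497314453), 51.73313522338867, 149)
205 ((435.5302734375, 219.70523071289062), (49.86582946777344, 50.28543472290039), (435.636474609375, 219.77679443359375), 51.41946792602539, 147)
215 ((435.5823974609375, 219.7024688720703), (49.7502555847168, 49.937744140625), (435.4750061035156, 219.5615234375), 51.09630584716797, 146)
mat 150 ((643.6058959960938, 268.0370788574219), (39.1165885925293, 41.237701416015625), (644.801513671875, 268.1375732421875), 43.58396911621094, 185) ((634.7014770507812, 175.91964721679688), (40.52192306518555, 46.342308044433594), (637.2464599609375, 175.39706420898438), 49.44709014892578, 201)
mat 180 ((643.6661987304688, 267.98834228515625), (38.9196891784668, 40.85879135131836), (644.7720947265625, 267.96954345703125), 43.252262115478516, 182) ((633.95654296875, 176.53118896484375), (39.750083923339844, 45.69572830200195), (636.3203735351562, 176.18948364257812), 47.046173095703125, 166)
mat 200 ((643.5819702148438, 268.071533203125), (38.46942138671875, 40.643733978271484), (644.6975708007812, 268.0820617675781), 42.725852966308594, 178) ((634.0582275390625, 176.4673614501953), (39.62056350708008, 45.46695327758789), (636.430908203125, 176.17694091796875), 46.97065734863281, 167)
```

View pics/crop_d2.png

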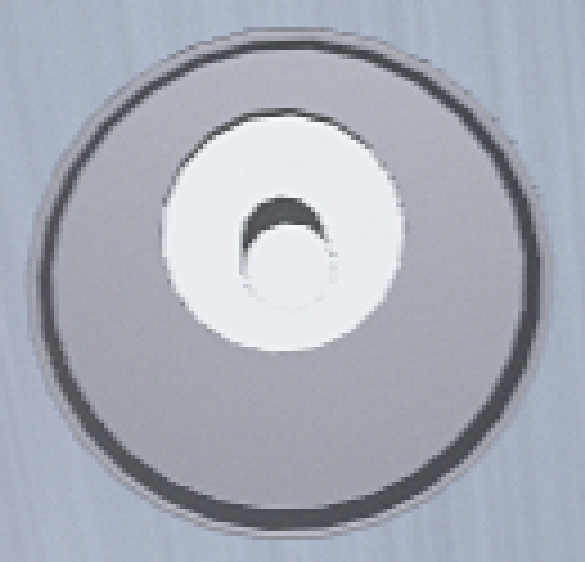

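```bash
python3 - <<'E'
from edges import *
c=dict(np.load("/tmp/w2.npz")); g=cv2.cvtColor(c["frame"],cv2.COLOR_BGR2GRAY).astype(float)
for r in (165,167,169):
    e=cross(g[r,300:375],300,205); P=[onz(c,u,r,.016) for u,s in (e[0],e[-1])]; print(r,np.linalg.norm(P[0]-P[1]))
k=onz(c,338.3,174.0,.046); d=np.array([.4355,.2197]); print("knob",k, "dish",onz(c,339.5,177.5,.012))
E=c["rot"]; p=c["pos"]
for q in (k[:2],d): 
    dl=np.array([q[0]-p[0],q[1]-p[1],0.]); print((E.T@dl).round(4), "units",(E.T@dl/.5).round(3), "down", (p[2]-.048)/.5)
E
```

```text
165 0.050723958262093936
167 0.05120190548059824
169 0.05090515531624218
knob [0.43518891 0.2196953  0.046     ] dish [0.43631339 0.20829546 0.012     ]
[-0.      0.0168  0.0134] units [-0.     0.034  0.027] down 0.3106530862921868
[-0.      0.0169  0.0137] units [-0.     0.034  0.027] down 0.3106530862921868
```

The diameter reads about 51 to 52 mm, and the mat discs read 4 and 8 mm less. So the sizes are 44, 48 and 52, and the dish closure is the 52 mm one, which fits bay 4 (53.4 mm). Disc and knob centres agree to 0.3 mm. I'll descend and grasp the knob.

>>> {"fn": "apply_moves", "kwargs": {"rows": [[0.0, 0.034, 0.027, 0], [0.05, 0.034, 0.027, 0], [0.1, 0.034, 0.027, 0], [0.15, 0.034, 0.027, 0], [0.2, 0.034, 0.027, 0], [0.25, 0.034, 0.027, 0], [0.29, 0.034, 0.027, 0], [0.314, 0.034, 0.027, 0], [0.314, 0.034, 0.027, 0], [0.314, 0.034, 0.027, 0]], "grip": 1}}

```text
time_s: 3.58
ee_pos: [0.4362, 0.2185, 0.0471]
eef_rot: [[-0.0, 0.151, 0.989], [-0.0, 0.989, -0.151], [-1.0, -0.0, -0.0]]
force: [-0.1, 0.3, -0.0]
opening: 0.0929
```

>>> {"fn": "apply_moves", "kwargs": {"rows": [[0, 0, 0, 0], [0, 0, 0, 0], [0, 0, 0, 0], [0, 0, 0, 0], [0, 0, 0, 0], [0, 0, 0, 0], [0, 0, 0, 0], [0, 0, 0, 0], [0, 0, 0, 0], [0, 0, 0, 0]], "grip": 0}}

```text
time_s: 4.42
ee_pos: [0.4356, 0.2195, 0.0466]
eef_rot: [[-0.0, 0.149, 0.989], [-0.0, 0.989, -0.149], [-1.0, -0.0, -0.0]]
force: [-0.2, -0.9, 0.2]
opening: 0.031
```

```bash
python3 snap.py w3
```

```text
[0.4356 0.2195 0.0466] -0.14943741224179272 [-0.2 -0.9  0.2] 0.03095335069491803 4.4167
```

View pics/w3.png

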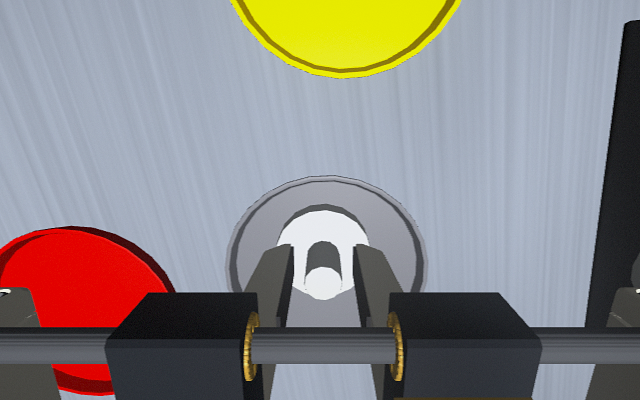

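The fingers are centred on the knob at about (323,270) and still closing, with the opening at 31 mm. I'll let them finish.

>>> {"fn": "apply_moves", "kwargs": {"rows": [[0, 0, 0, 0], [0, 0, 0, 0], [0, 0, 0, 0], [0, 0, 0, 0], [0, 0, 0, 0], [0, 0, 0, 0], [0, 0, 0, 0], [0, 0, 0, 0], [0, 0, 0, 0], [0, 0, 0, 0]], "grip": 0}}

```text
time_s: 5.3
ee_pos: [0.4356, 0.2194, 0.0466]
eef_rot: [[-0.0, 0.149, 0.989], [0.0, 0.989, -0.149], [-1.0, -0.0, -0.0]]
force: [0.0, 0.4, -0.5]
opening: 0.0174
```

>>> {"fn": "apply_moves", "kwargs": {"rows": [[-0.02, 0, 0, 0], [-0.05, 0, 0, 0], [-0.1, 0, 0, 0], [-0.15, 0, 0, 0], [-0.2, 0, 0, 0], [-0.2, 0, 0, 0], [-0.2, 0, 0, 0], [-0.2, 0, 0, 0], [-0.2, 0, 0, 0], [-0.2, 0, 0, 0]], "grip": 0}}

```text
time_s: 6.13
ee_pos: [0.4352, 0.2192, 0.1456]
eef_rot: [[-0.002, 0.149, 0.989], [-0.001, 0.989, -0.149], [-1.0, -0.001, -0.001]]
force: [1.0, 1.5, -1.4]
opening: 0.0173
```

```bash
python3 snap.py w4
```

```text
[0.4352 0.2192 0.1456] -0.14955336952760812 [ 1.   1.5 -1.4] 0.01728294558983567 6.1333
```

View pics/w4.png

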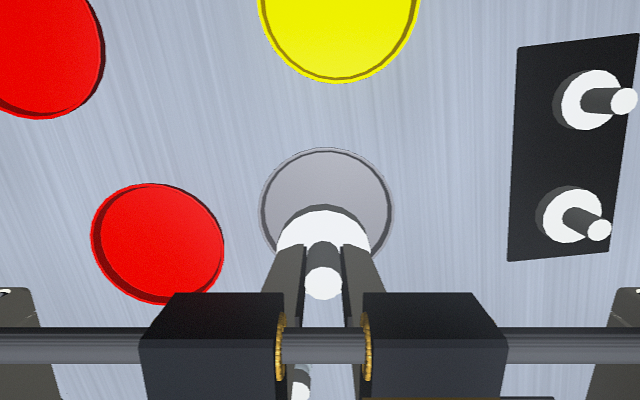

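The closure is held, with the opening at 17.3 mm and the disc visible under the fingers at about (323,235). The dish is empty and the mat closures haven't moved. I'll transfer to above the apron in front of bay 4.

>>> {"fn": "apply_moves", "kwargs": {"rows": [[0, -0.03, 0.01, 0], [0, -0.09, 0.03, 0], [0, -0.16, 0.05, 0], [0, -0.23, 0.07, 0], [0, -0.3, 0.095, 0], [0, -0.37, 0.117, 0], [0, -0.44, 0.139, 0], [0, -0.5, 0.158, 0], [0, -0.55, 0.174, 0], [0, -0.58, 0.183, 0]], "grip": 0}}

```text
time_s: 7.02
ee_pos: [0.4828, -0.0835, 0.1461]
eef_rot: [[-0.001, 0.151, 0.989], [-0.0, 0.989, -0.151], [-1.0, -0.0, -0.001]]
force: [0.2, 1.0, -0.6]
opening: 0.0178
```

```bash
python3 - <<'E'
from rig import ctrl
import numpy as np
s=ctrl.state(); p=s["ee_pos"]; E=np.array(s["eef_rot"]); print(p,s["opening"]); print((E.T@(np.array([.5054,-.2248,.08])-p)/.5).round(3))
E
```

```text
[ 0.48276293 -0.08347625  0.14609938] 0.01780371752866115
[ 0.132 -0.273  0.087]
```

>>> {"fn": "apply_moves", "kwargs": {"rows": [[0, -0.03, 0.01, 0], [0, -0.08, 0.025, 0], [0.02, -0.14, 0.045, 0], [0.05, -0.2, 0.065, 0], [0.08, -0.24, 0.077, 0], [0.11, -0.265, 0.085, 0], [0.132, -0.273, 0.087, 0], [0.132, -0.273, 0.087, 0], [0.132, -0.273, 0.087, 0], [0.132, -0.273, 0.087, 0]], "grip": 0}}

```text
time_s: 7.85
ee_pos: [0.5058, -0.2217, 0.0814]
eef_rot: [[0.001, 0.148, 0.989], [-0.0, 0.989, -0.148], [-1.0, -0.0, 0.001]]
force: [0.7, 0.0, -0.9]
opening: 0.0174
```

```bash
python3 snap.py w5
```

```text
[ 0.5058 -0.2217  0.0814] -0.14878789882435456 [ 0.7  0.  -0.9] 0.0173867121934747 7.85
```

View pics/w5.png

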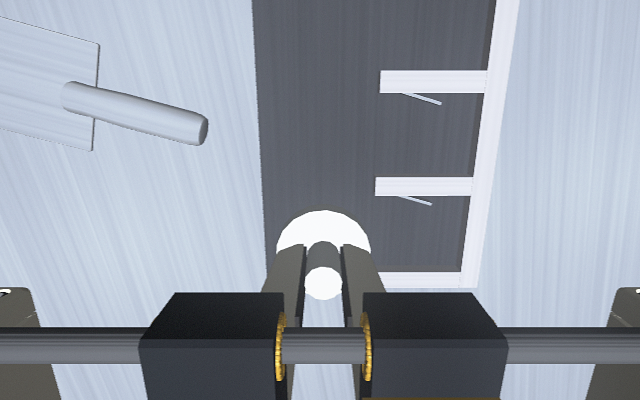

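The wrist view shows the held disc (apex near (323,210)) to the left of bay 4. The bay lies between the wall at rows 178-196 and the end wall at rows 272-288. I'll measure disc centre and bay centreline in this same image.

```bash
cat > rel.py <<'E'
import sys
from edges import *
from scipy.optimize import least_squares
yaw=-.1496; X=np.array([np.cos(yaw),np.sin(yaw)]); Y=np.array([-X[1],X[0]])
c=dict(np.load(f"/tmp/{sys.argv[1]}.npz")); f=c["frame"]; p=c["pos"]; g=cv2.GaussianBlur(cv2.cvtColor(f,cv2.COLOR_BGR2GRAY),(3,3),0).astype(float)
zt=p[2]-.0426+.012
pts=[]
for r in range(216,246,2):     # left/right rims of disc
    e=cross(g[r,265:385],265,float(sys.argv[2]) if len(sys.argv)>2 else 190)
    for u,s in e[:1]+e[-1:]: pts.append((u,r))
for col in range(296,352,4):
    e=[v for v,s in cross(g[195:240,col],195,float(sys.argv[2]) if len(sys.argv)>2 else 190) if s=='+']
    if e: pts.append((col,e[0]))
P=np.array([onz(c,u,v,zt)[:2] for u,v in pts])
F=lambda q: np.hypot(P[:,0]-q[0],P[:,1]-q[1])-q[2]
s=least_squares(F,[p[0],p[1],.026],loss="soft_l1",f_scale=.0004); q=s.x
print("disc centre",q[:2].round(4),"R",q[2].round(4),"rms",np.sqrt(np.mean(F(q)**2)).round(5),"- tcp:",((q[:2]-p[:2])@X).round(4),((q[:2]-p[:2])@Y).round(4))
F2=lambda q: np.hypot(P[:,0]-q[0],P[:,1]-q[1])-.026
q2=least_squares(F2,q[:2],loss="soft_l1",f_scale=.0004).x; print("R fixed 26:",q2.round(4),"- tcp",((q2-p[:2])@X).round(4),((q2-p[:2])@Y).round(4))
E
cat rel.py >/dev/null; python3 rel.py w5; python3 - <<'E'
from edges import *
yaw=-.1496; X=np.array([np.cos(yaw),np.sin(yaw)]); Y=np.array([-X[1],X[0]])
c=dict(np.load("/tmp/w5.npz")); g=cv2.cvtColor(c["frame"],cv2.COLOR_BGR2GRAY).astype(float)
for col in (390,396,445,455):
    e=cross(g[60:300,col],60,150); print(col,[(round(v,1),s,(onz(c,col,v,.014)[:2]@Y*1000).round(1)) for v,s in e])
for r in (100,150,240,255): 
    e=cross(g[r,400:530],400,150);e2=cross(g[r,240:276],240,140); print(r,[(round(u,1),(onz(c,u,r,.014)[:2]@X*1000).round(1), onz(c,u,r,.014)[:2].round(4)) for u,s in e[:1]],[(round(u,1),(onz(c,u,r,.004)[:2]@X*1000).round(1)) for u,s in e2])
E
```

```text
disc centre [ 0.5056 -0.2213] R 0.0255 rms 0.00011 - tcp: -0.0002 0.0004
R fixed 26: [ 0.5056 -0.2219] - tcp -0.0002 -0.0002
390 [(np.float64(69.7), '+', np.float64(-46.9)), (np.float64(92.6), '-', np.float64(-59.2)), (np.float64(176.5), '+', np.float64(-108.4)), (np.float64(195.6), '-', np.float64(-120.6)), (np.float64(271.5), '+', np.float64(-173.6)), (np.float64(291.6), '-', np.float64(-189.0))]
396 [(np.float64(69.8), '+', np.float64(-47.0)), (np.float64(92.6), '-', np.float64(-59.2)), (np.float64(176.5), '+', np.float64(-108.4)), (np.float64(195.7), '-', np.float64(-120.7)), (np.float64(271.5), '+', np.float64(-173.6)), (np.float64(291.6), '-', np.float64(-189.0))]
445 [(np.float64(69.7), '+', np.float64(-46.9)), (np.float64(92.6), '-', np.float64(-59.2)), (np.float64(176.5), '+', np.float64(-108.3)), (np.float64(195.6), '-', np.float64(-120.6)), (np.float64(271.5), '+', np.float64(-173.6)), (np.float64(291.6), '-', np.float64(-189.0))]
455 [(np.float64(69.7), '+', np.float64(-46.9)), (np.float64(92.6), '-', np.float64(-59.1)), (np.float64(176.4), '+', np.float64(-108.3)), (np.float64(195.5), '-', np.float64(-120.5)), (np.float64(271.4), '+', np.float64(-173.6)), (np.float64(291.6), '-', np.float64(-189.0))]
100 [(np.float64(424.4), np.float64(591.4), array([ 0.5754, -0.1507]))] [(np.float64(257.0), np.float64(493.1))]
150 [(np.float64(476.4), np.float64(625.3), array([ 0.6046, -0.1842]))] [(np.float64(259.7), np.float64(493.2))]
240 [(np.float64(464.4), np.float64(625.3), array([ 0.5959, -0.2422]))] [(np.float64(264.4), np.float64(493.1))]
255 [(np.float64(462.5), np.float64(625.4), array([ 0.5943, -0.2528]))] [(np.float64(265.6), np.float64(493.5))]
```

The disc centre coincides with the TCP to 0.3 mm. The bay 4 walls sit at -120.6 and -173.6 mm along gauge y, so the centreline is at -147.1 mm, matching the earlier fix. I'll lower to just above the apron and read the settled pose.

>>> {"fn": "apply_moves", "kwargs": {"rows": [[0, 0, 0, 0], [0.02, 0, 0, 0], [0.04, 0, 0, 0], [0.055, 0, 0, 0], [0.06, 0, 0, 0], [0.06, 0, 0, 0], [0.06, 0, 0, 0], [0.06, 0, 0, 0], [0.06, 0, 0, 0], [0.06, 0, 0, 0]], "grip": 0}}

```text
time_s: 8.73
ee_pos: [0.5057, -0.2225, 0.051]
eef_rot: [[0.0, 0.149, 0.989], [-0.0, 0.989, -0.149], [-1.0, -0.0, 0.001]]
force: [-0.5, -0.0, -0.2]
opening: 0.0176
```

```bash
python3 snap.py w6; python3 rel.py w6; cat > st.py <<'E'
from rig import ctrl
import numpy as np
yaw=-.1496; X=np.array([np.cos(yaw),np.sin(yaw)]); Y=np.array([-X[1],X[0]])
s=ctrl.state(); p=np.array(s["ee_pos"]); f=np.array(s["force"])
print("t",s["time_s"],"gauge xy mm",((p[:2]@X-.5652)*1000).round(2),((p[:2]@Y+.0610)*1000).round(2),"z",(p[2]*1000).round(2),"F gx,gy,z",(f[:2]@X).round(2),(f[:2]@Y).round(2),f[2].round(2),"open",round(s["opening"],4),"mom",np.round(s["moment"],2))
E
python3 st.py
```

```text
[ 0.5057 -0.2225  0.051 ] -0.14957533847374507 [-0.5 -0.  -0.2] 0.017584186704591432 8.7333
disc centre [ 0.5055 -0.2222] R 0.0256 rms 0.00011 - tcp: -0.0002 0.0003
R fixed 26: [ 0.5055 -0.2227] - tcp -0.0002 -0.0002
t 8.7833 gauge xy mm -32.03 -83.68 z 50.93 F gx,gy,z 0.14 0.29 -0.9 open 0.0175 mom [-0.03 -0.04  0.06]
```

>>> {"fn": "apply_moves", "kwargs": {"rows": [[0.002, -0.002, 0, 0], [0.004, -0.0052, 0, 0], [0.006, -0.0052, 0, 0], [0.008, -0.0052, 0, 0], [0.009, -0.0052, 0, 0], [0.009, -0.0052, 0, 0], [0.009, -0.0052, 0, 0], [0.009, -0.0052, 0, 0], [0.009, -0.0052, 0, 0], [0.009, -0.0052, 0, 0]], "grip": 0}}

```text
time_s: 9.62
ee_pos: [0.5052, -0.2251, 0.0466]
eef_rot: [[-0.0, 0.149, 0.989], [-0.0, 0.989, -0.149], [-1.0, -0.0, -0.0]]
force: [-3.4, 0.5, 5.7]
opening: 0.0172
```

```bash
python3 snap.py w7; python3 rel.py w7; python3 st.py
```

```text
[ 0.5052 -0.2251  0.0466] -0.14954360867049676 [-3.4  0.5  5.7] 0.01720610142258103 9.6167
disc centre [ 0.505  -0.2247] R 0.0256 rms 0.00011 - tcp: -0.0003 0.0003
R fixed 26: [ 0.5049 -0.2253] - tcp -0.0002 -0.0002
t 9.6667 gauge xy mm -32.12 -86.33 z 46.62 F gx,gy,z -3.51 -0.16 6.19 open 0.0174 mom [0.07 0.62 0.05]
```

View pics/w7.png

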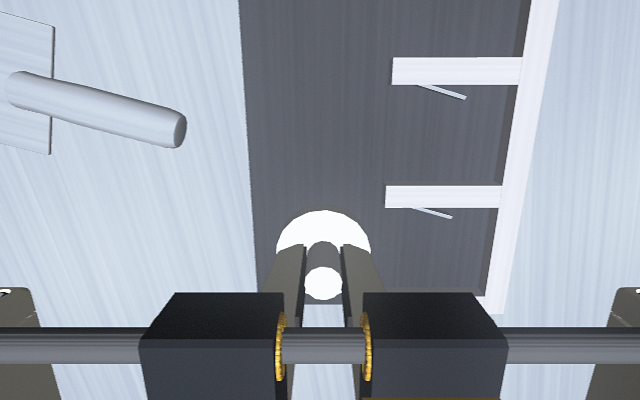

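The disc touches the apron flat at the expected height (TCP 46.6 mm, 6 N down), and yaw and y are aligned. I'll ease up 0.3 mm and slide toward the bay mouth.

>>> {"fn": "apply_moves", "kwargs": {"rows": [[-0.0006, 0, 0.002, 0], [-0.0006, 0, 0.008, 0], [-0.0006, 0, 0.016, 0], [-0.0006, 0, 0.024, 0], [-0.0006, 0, 0.032, 0], [-0.0006, 0, 0.04, 0], [-0.0006, 0, 0.046, 0], [-0.0006, 0, 0.05, 0], [-0.0006, 0, 0.05, 0], [-0.0006, 0, 0.05, 0]], "grip": 0}}

```text
time_s: 10.5
ee_pos: [0.5306, -0.2289, 0.0466]
eef_rot: [[0.001, 0.149, 0.989], [-0.0, 0.989, -0.149], [-1.0, -0.0, 0.001]]
force: [1.8, -0.8, 3.6]
opening: 0.0172
```

```bash
python3 snap.py w8; python3 rel.py w8; python3 st.py
```

```text
[ 0.5306 -0.2289  0.0466] -0.14944169940657423 [ 1.8 -0.8  3.6] 0.017213121016907557 10.5
disc centre [ 0.5305 -0.2285] R 0.0256 rms 0.00011 - tcp: -0.0002 0.0004
R fixed 26: [ 0.5304 -0.2291] - tcp -0.0002 -0.0002
t 10.55 gauge xy mm -6.45 -86.23 z 46.63 F gx,gy,z 1.95 -0.52 3.33 open 0.0175 mom [-0.14 -0.43  0.02]
```

View pics/w8.png

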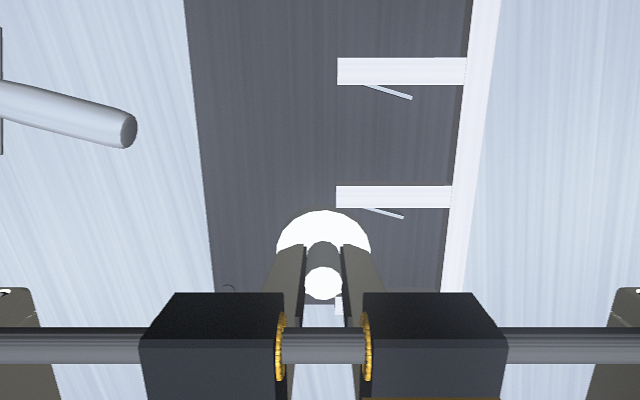

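There is no side force at the mouth, and the disc apex (row 210) just clears the wall edge (row 208). I'll advance in steps with force checks.

>>> {"fn": "apply_moves", "kwargs": {"rows": [[0, 0, 0.002, 0], [0, 0, 0.004, 0], [0, 0, 0.006, 0], [0, 0, 0.008, 0], [0, 0, 0.011, 0], [0, 0, 0.014, 0], [0, 0, 0.017, 0], [0, 0, 0.02, 0], [0, 0, 0.02, 0], [0, 0, 0.02, 0]], "grip": 0}}

```text
time_s: 11.38
ee_pos: [0.5399, -0.2303, 0.0466]
eef_rot: [[-0.0, 0.149, 0.989], [-0.0, 0.989, -0.149], [-1.0, -0.0, -0.0]]
force: [-1.5, -0.9, 5.5]
opening: 0.0174
```

```bash
python3 snap.py w9; python3 rel.py w9; python3 st.py
```

```text
[ 0.5399 -0.2303  0.0466] -0.14948034515526962 [-1.5 -0.9  5.5] 0.01736181898454203 11.3833
disc centre [ 0.5397 -0.2299] R 0.0256 rms 0.00157 - tcp: -0.0002 0.0003
R fixed 26: [ 0.5396 -0.2304] - tcp -0.0002 -0.0002
t 11.4333 gauge xy mm 2.96 -86.25 z 46.63 F gx,gy,z -1.48 -0.03 5.74 open 0.0173 mom [-0.02  0.24  0.06]
```

View pics/w9.png

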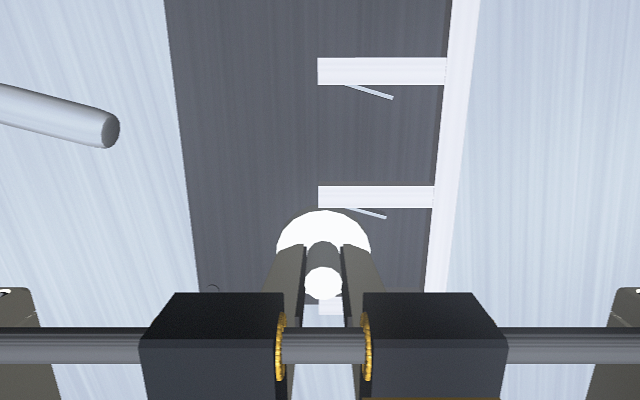

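The disc is in the mouth at x = 3 mm with no side force. I'll go on past the shoe.

>>> {"fn": "apply_moves", "kwargs": {"rows": [[0, 0, 0.004, 0], [0, 0, 0.009, 0], [0, 0, 0.015, 0], [0, 0, 0.021, 0], [0, 0, 0.027, 0], [0, 0, 0.033, 0], [0, 0, 0.039, 0], [0, 0, 0.044, 0], [0, 0, 0.048, 0], [0, 0, 0.048, 0]], "grip": 0}}

```text
time_s: 12.27
ee_pos: [0.5634, -0.2342, 0.0466]
eef_rot: [[-0.001, 0.149, 0.989], [-0.001, 0.989, -0.149], [-1.0, -0.001, -0.001]]
force: [-4.4, -3.0, 6.7]
opening: 0.0168
```

```bash
python3 st.py
```

```text
t 12.2667 gauge xy mm 26.81 -86.62 z 46.63 F gx,gy,z -3.93 -3.66 6.74 open 0.0168 mom [-0.53  0.67  0.04]
```

>>> {"fn": "apply_moves", "kwargs": {"rows": [[0, 0, 0.002, 0], [0, 0, 0.004, 0], [0, 0, 0.006, 0], [0, 0, 0.008, 0], [0, 0, 0.01, 0], [0, 0, 0.011, 0], [0, 0, 0.012, 0], [0, 0, 0.013, 0], [0, 0, 0.013, 0], [0, 0, 0.013, 0]], "grip": 0}}

```text
time_s: 13.1
ee_pos: [0.5696, -0.2352, 0.0466]
eef_rot: [[-0.001, 0.149, 0.989], [-0.001, 0.989, -0.149], [-1.0, -0.001, -0.001]]
force: [-6.5, -2.7, 7.3]
opening: 0.0175
```

```bash
python3 st.py
```

```text
t 13.1 gauge xy mm 33.09 -86.63 z 46.64 F gx,gy,z -6.01 -3.6 7.28 open 0.0175 mom [-0.44  1.03  0.04]
```

>>> {"fn": "apply_moves", "kwargs": {"rows": [[0, 0, 0.001, 0], [0, 0, 0.002, 0], [0, 0, 0.003, 0], [0, 0, 0.004, 0], [0, 0, 0.004, 0], [0, 0, 0.004, 0], [0, 0, 0.004, 0], [0, 0, 0.004, 0], [0, 0, 0.004, 0], [0, 0, 0.004, 0]], "grip": 0}}

```text
time_s: 13.93
ee_pos: [0.5712, -0.2354, 0.0466]
eef_rot: [[-0.002, 0.149, 0.989], [-0.0, 0.989, -0.149], [-1.0, -0.001, -0.002]]
force: [-10.7, -2.3, 10.4]
opening: 0.0174
```

```bash
python3 st.py
```

```text
t 13.9333 gauge xy mm 34.67 -86.62 z 46.65 F gx,gy,z -10.19 -3.84 10.39 open 0.0174 mom [-0.27  1.75 -0.01]
```

>>> {"fn": "apply_moves", "kwargs": {"rows": [[0, 0, 0.001, 0], [0, 0, 0.002, 0], [0, 0, 0.003, 0], [0, 0, 0.003, 0], [0, 0, 0.003, 0], [0, 0, 0.003, 0], [0, 0, 0.003, 0], [0, 0, 0.003, 0], [0, 0, 0.003, 0], [0, 0, 0.003, 0]], "grip": 0}}

```text
time_s: 14.77
ee_pos: [0.5715, -0.2354, 0.0467]
eef_rot: [[-0.005, 0.149, 0.989], [0.0, 0.989, -0.149], [-1.0, -0.0, -0.005]]
force: [-22.3, 1.0, 19.2]
opening: 0.0174
```

```bash
python3 st.py; python3 snap.py w10;python3 rel.py w10
```

```text
t 14.7667 gauge xy mm 35.0 -86.62 z 46.7 F gx,gy,z -22.17 -2.38 19.21 open 0.0174 mom [0.2  4.08 0.08]
[ 0.5715 -0.2354  0.0467] -0.14963505574111186 [-22.3   1.   19.2] 0.017382637051551443 14.7667
disc centre [ 0.5719 -0.237 ] R 0.0275 rms 0.00193 - tcp: 0.0007 -0.0015
R fixed 26: [ 0.5716 -0.2353] - tcp 0.0001 0.0001
```

View pics/w10.png

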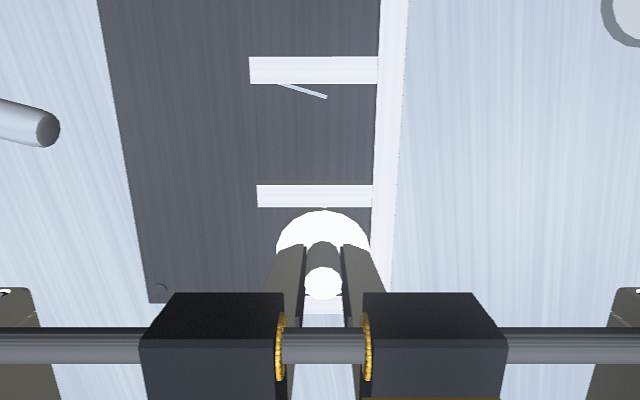

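The stop is hard: 22 N for the last 0.3 mm. The disc sits between the walls and touches the back wall at about (372,245). I'll relieve the push, then open the fingers partway.

>>> {"fn": "apply_moves", "kwargs": {"rows": [[0, 0, -0.001, 0], [0, 0, -0.002, 0], [-0.0003, 0, -0.003, 0], [-0.0006, 0, -0.003, 0], [-0.0006, 0, -0.003, 0], [-0.0006, 0, -0.003, 0], [-0.0006, 0, -0.003, 0], [-0.0006, 0, -0.003, 0], [-0.0006, 0, -0.003, 0], [-0.0006, 0, -0.003, 0]], "grip": 0}}

```text
time_s: 15.65
ee_pos: [0.5712, -0.2353, 0.0466]
eef_rot: [[-0.002, 0.149, 0.989], [-0.0, 0.989, -0.149], [-1.0, -0.001, -0.002]]
force: [-8.6, -2.6, 6.8]
opening: 0.0169
```

```bash
python3 st.py
```

```text
t 15.65 gauge xy mm 34.68 -86.59 z 46.65 F gx,gy,z -8.08 -3.86 6.83 open 0.0169 mom [-0.38  1.46  0.07]
```

>>> {"fn": "apply_moves", "kwargs": {"rows": [[0, 0, 0, 0], [0, 0, 0, 0], [0, 0, 0, 0], [0, 0, 0, 0], [0, 0, 0, 0], [0, 0, 0, 0], [0, 0, 0, 0], [0, 0, 0, 0], [0, 0, 0, 0], [0, 0, 0, 0]], "grip": 0.5}}

```text
time_s: 16.48
ee_pos: [0.5719, -0.235, 0.0468]
eef_rot: [[0.0, 0.149, 0.989], [0.0, 0.989, -0.149], [-1.0, 0.0, 0.0]]
force: [0.9, -0.1, -0.1]
opening: 0.0461
```

```bash
python3 st.py; python3 snap.py w11
```

```text
t 16.4833 gauge xy mm 35.36 -86.17 z 46.75 F gx,gy,z 0.91 0.06 -0.12 open 0.0461 mom [-0.08 -0.11 -0.02]
[ 0.5719 -0.235   0.0468] -0.1494888158117116 [ 0.9 -0.1 -0.1] 0.04605469222396277 16.4833
```

View pics/w11.png

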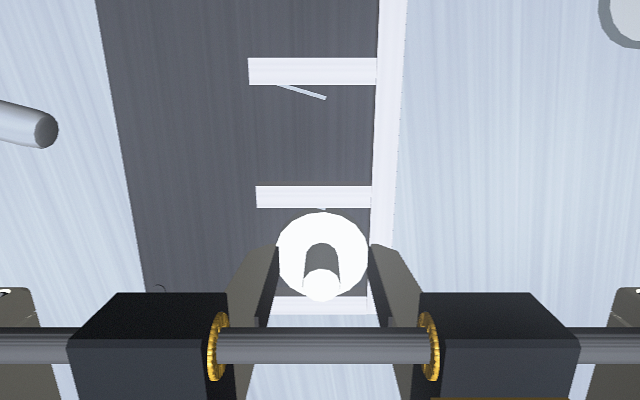

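Released. The disc is flat in the bay against the back wall at (368,255). I'll retreat straight up and check.

>>> {"fn": "apply_moves", "kwargs": {"rows": [[-0.01, 0, 0, 0], [-0.04, 0, 0, 0], [-0.09, 0, 0, 0], [-0.15, 0, 0, 0], [-0.21, 0, 0, 0], [-0.27, 0, 0, 0], [-0.31, 0, 0, 0], [-0.31, 0, 0, 0], [-0.31, 0, 0, 0], [-0.31, 0, 0, 0]], "grip": 0.5}}

```text
time_s: 17.37
ee_pos: [0.5717, -0.2349, 0.201]
eef_rot: [[-0.001, 0.149, 0.989], [0.0, 0.989, -0.149], [-1.0, 0.0, -0.001]]
force: [0.7, -0.2, -0.2]
opening: 0.0463
```

```bash
python3 snap.py w12; python3 - <<'E'
import cv2,numpy as np
c=np.load("/tmp/w12.npz"); cv2.imwrite("pics/w12c.png",cv2.resize(c["frame"][60:300,220:480],None,fx=3,fy=2.5*1.0))
cv2.imwrite("pics/w12d.png",cv2.resize(c["frame"][70:270,230:430],None,fx=3,fy=3,interpolation=cv2.INTER_NEAREST))
from rig import capture
t=capture("top"); cv2.imwrite("pics/top12.png",t["frame"]); s=capture("side"); cv2.imwrite("pics/side12.png",s["frame"])
E
```

```text
[ 0.5717 -0.2349  0.201 ] -0.14951374783200228 [ 0.7 -0.2 -0.2] 0.04627220282453143 17.3667
```

View pics/w12.png

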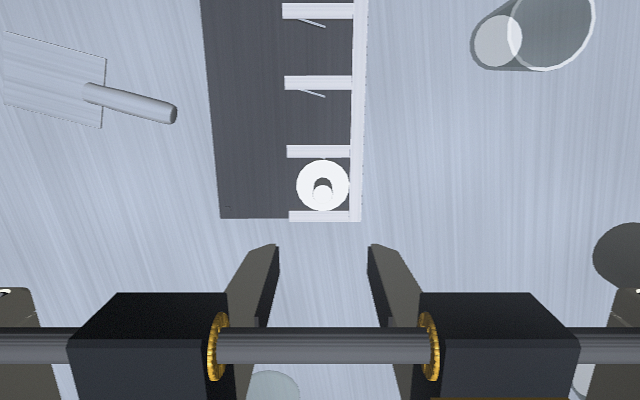

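View pics/w12d.png

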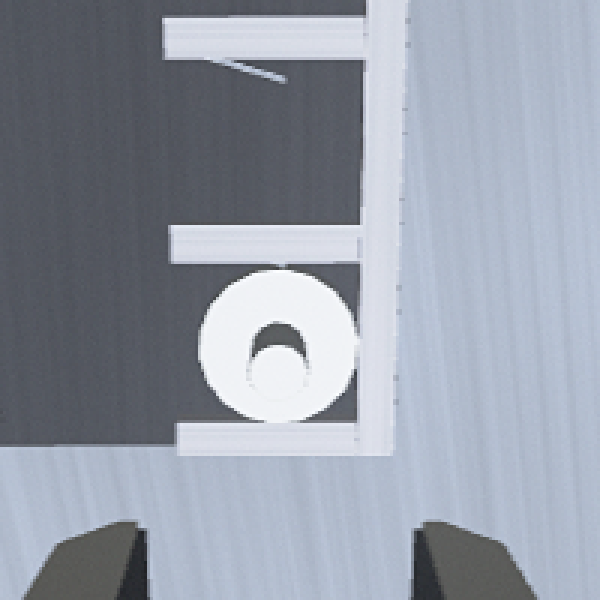

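View pics/side12.png

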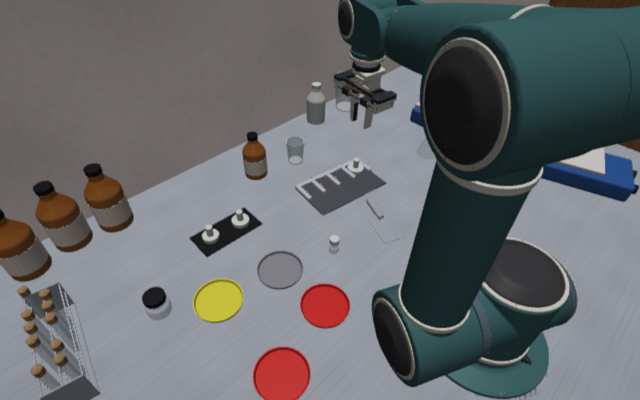

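The closure is in bay 4 at crop (278,345), touching the -y wall and back wall, with the shoe pressed in. The side view shows it upright, the dish empty and everything else in place. One numeric check before handing in.

```bash
python3 - <<'E'
from edges import *
from scipy.optimize import least_squares
yaw=-.1496; X=np.array([np.cos(yaw),np.sin(yaw)]); Y=np.array([-X[1],X[0]])
c=dict(np.load("/tmp/w12.npz")); g=cv2.cvtColor(c["frame"],cv2.COLOR_BGR2GRAY).astype(float)
pts=[]
for r in range(172,200,2):
    u=cross(g[r,288:312],288,160); 
    if u: pts.append((u[0][0],r))
for col in range(306,318,2):
    e=cross(g[:,col][154:176],154,160); e=[v for v,s in e if s=='+']
    if e: pts.append((col,e[-1]))
P=np.array([onz(c,u,v,.016)[:2] for u,v in pts]); P=np.c_[P@X,P@Y]
q=least_squares(lambda q:np.hypot(P[:,0]-q[0],P[:,1]-q[1])-.026,[.6,-.147],loss="soft_l1",f_scale=.0005).x
w=[(round(v,1),s,(onz(c,295,v,.014)[:2]@Y*1000).round(1)) for v,s in cross(g[140:215,294],140,150)]
b=[(round(u,1),(onz(c,u,r,.014)[:2]@X*1000).round(1)) for r in (120,130) for u,s in cross(g[r,330:356],330,150)]
print("centre gx,gy",q*1000,"walls",w,"back",b,"npts",len(P))
# knob top vs disc: tilt
k=onz(c,322.0,193.5,.046)[:2]; print("knob top",k@X*1000,k@Y*1000)
z=c["z_map"]; 
def h(u,v): 
    d=np.array([(u-c["cx"])/c["fx"],(v-c["cy"])/c["fy"],1])*z[v,u]; return ((d-c["t"])@c["R"])[2]
for n,(u,v) in dict(L=(304,186),R=(341,186),T=(322,166),B=(322,206),knob=(322,193)).items(): print(n,np.round(np.median([h(u+i,v+j) for i in (-1,0,1) for j in (-1,0,1)]),4))
E
```

```text
centre gx,gy [ 599.76452315 -148.0826161 ] walls [(np.float64(144.5), '+', np.float64(-108.4)), (np.float64(157.4), '-', np.float64(-120.7)), (np.float64(210.3), '+', np.float64(-173.8))] back [(np.float64(350.6), np.float64(625.6)), (np.float64(350.0), np.float64(625.2))] npts 20
knob top 599.2806888293521 -147.34531699670833
L 0.0159
R 0.016
T 0.0154
B 0.0159
knob 0.0462
```

Disc centre is 25.7 mm from the back wall (26 means fully home) and about 0.8 mm toward the -y wall (0.7 expected for the right bay). The disc top is level at 16 mm. I'm handing in.

```bash
python3 -c "
from rig import ctrl
print(ctrl.sign_off())"
```

```text
the job is handed in; nothing more can be done
None
```

I put the closure from the grey dish into bay 4 (53.4 mm), pushed it home, released it and handed the job in at about 17.5 s. Handing in reported no verdict.

- **Choice of bay:** the disc measured about 51–52 mm across, and the two on the mat read roughly 4 and 8 mm less. That makes it the 52 mm closure, so the next narrower bay (49.4 mm) is too tight. I sized it from the camera and didn't try it in the narrower bays.
- **Inserting it:** it slid along the apron into the bay with no side force at the mouth. The shoe then pressed on it with about 3.7 N, and it stopped hard against the back wall at 22 N.
- **Final position:** the last wrist view puts the disc centre 25.7 mm from the back wall, where a 52 mm disc touches at 26. It is about 0.8 mm off the centre line toward the -y wall, where the right bay should give 0.7 and the limit is 1.7. The knob top instead suggested about 0.1 mm off; either value passes.
- **Flatness:** the disc top reads 15.4–16.0 mm all round, so it is flat.
- **Everything else:** the side view shows the dish empty and the mat closures and bystanders in place. I checked those by eye only. The gripper is clear, with the TCP 0.20 m above the bench.
- **Disagreement:** the arm's own position at the stop read 34.7–35.0 mm along the gauge, against 34.0 expected. That is within the 2 mm calibration.

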